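Start the egg steamer: lid, mains, programme, start

ROBOT

A 6-joint arm with a two-finger parallel gripper is mounted at the origin on a cart in front of the work surface, level with it; the furniture and walls round the work are solid. World frame = base frame: x ahead of the robot, y to its left, z up, the work surface at z = 0. Lengths are in m, angles in rad, forces in N, time in s.
With the tool pointing down it reaches from about 0.25 to 0.725 m from the base axis. Payload 4 kg.
Tool frame: the origin (TCP) lies midway between the tips of the shut fingers; the grasp point (between the pads) lies 19 mm behind it; z points along the fingers, y is the line along which they close (so a half turn about z gives the same grasp; the last joint's range is limited). The gripper opens to 85 mm and grips with 20 to 120 N. Pads are 22 mm wide; open, the fingers measure 114 mm over their backs; the gripper's body (76 mm by 85 mm) begins 54 mm behind the grasp point. The pads swing forward as they close: fully open they stand 13 mm farther back than shut.
Start: joints at [1.175, 0.241, 0.005, 1.335, 0, 1.571], TCP at [0.193, 0.461, 0.231] pointing down, gripper open.
Joint ranges: [-2.72, 2.72], [-1.05, 1.87], [-1.09, 1.28], [-1.99, 2.15], [-1.42, 1.44], [-3.14, 3.14]. Speed limits (rad/s): [2.79, 2.79, 3.14, 3.14, 3.14, 3.14].

INTERFACE

Orientations are given as a unit quaternion [x, y, z, w].
In Python, from workcell import bot gives the robot as it stands. The module is installed in compiled form; this text tells all that it offers.
- The arm moves only by the tool drive_tool, never from a script. Its arguments are lists of equal length, an entry for each row: "slide": the shift along the tool's x, y, z scaled (see below), a list of three; "rotation": the turn, a rotation vector about the tool's x, y, z scaled (see below), a list of three. A call has exactly 8 rows; each row is the pose to reach, as a shift and turn from the pose commanded when the call began, along the tool's axes at that moment; what a row does not reach only later rows make up. The controller multiplies each number of a shift by 250 mm and each number of a turn by 0.5 rad. A row lasts 1/8 s, in which the tool goes at most 62.5 mm and 10.7 degrees, less where a joint would pass 70% of its speed; a pose out of reach is approached as far as the arm can. A call with a number of a shift or a turn outside -1 to 1 is refused whole. A call with a gripper value outside its range is refused whole. "gripper" is the opening, from 0 (shut) to 1 (fully open), set as the call begins (left out, the last holds). The fingers move at their own pace and stop on an object; the grip force is fixed at half the most. Time passes only in rows, so rows that repeat a pose let the fingers close, or fill a call up. It gives the time, the measured TCP pose, the force, the opening and the grip force at its end, in the units of the state.
- bot.get_obs(): the state, without advancing time (a new reading comes with each control period).
- bot.camera(name): name is "scene" or "top" or "wrist"; returns a dict with "image" (420x560x3 uint8, red, green, blue), "z_map" (420x560 float32, m along the optical axis (not along the pixel's ray), 0 where there is no reading), "camera_matrix" (3x3 intrinsics, pixels), "xyz" and "orientation" of the camera in the world. Camera axes: x right, y up, looking along -z (the intrinsics and any distortion apply to the point x, -y, -z); pixel columns grow to the right and rows downward; lengths in m; the calibration is good to about 2 mm. The wrist camera is an equidistant fisheye: a pixel r from the principal point sees the ray r / f radians off the axis. A picture is of the moment at which its call begins.
- bot.job_done(): hands the job in; it is judged then, once.
The state is a dict: "clock": time; "joint_pos": joint angles; "joint_vel": joint speeds; "tau": joint torques, N m; "eef_pos": TCP position; "tool_rot": TCP orientation; "ft_force": force on the tool from outside, world axes, zero at the start; "ft_torque": the same for the moment, N m; "grip_width": finger opening in m; "grasp_force": force on a finger pad.
Only numpy, scipy, OpenCV 4.12 (cv2) and the standard library are available. Lean on these libraries where they do the work, as an engineer would, in place of code of your own. Each camera call takes 0.05 s, during which the arm holds its last target. There are 200 camera calls.

TASK

Get the eggs steaming in the small white egg steamer: push its half-open lid down until the catch snaps over it and holds it shut, then switch the mains rocker at the left end of the front panel on by pressing down its raised outer (left-hand) half, then press the left one of the two small round keys (soft-boiled) fully in and let it come out, and last press the large round start key fully in and let go. This is pushing and pressing with the fingertips only: lift nothing, leave the other small key alone, never press start with the lid open or the mains off, and leave the steamer and the things round it where they stand.

Things in the scene. Friction and masses are not known exactly. Their poses are not given: they have to be found in the camera images.
- steamer: White egg steamer, loose on rubber feet, 2.8 kg, about 245 mm deep, 220 wide, 136 high when shut. Origin under its middle on the worktop; x points to its back (hinge), y to its left as seen facing its front, z up. The low front part has a dark panel sloping 15 degrees down to the front: from left to right a black mains rocker, two small round keys, a large round key. The lid is behind it.
- lid (a joint): Lid hinge at the back, rad: 0.01 = shut, held by the catch; -0.02 = hard stop when pushed right down; larger = more open (stop 0.95). Starts at 0.40 to 0.70 and stays put; a weak spring lifts it to about 0.4 if let go before the catch snaps over. Pushing at lid_press takes about 2 N, over the last 0.1 rad, where it pushes the catch aside, 6 to 11 N.
- lid_press (a point): Where to push the lid: centre of a flat grey strip (20 x 70 mm) on top of the lid near its front edge, on the surface, moving with the lid. The front edge is 20 mm ahead of it, the catch's hook (top 131 mm above the worktop) 27 mm ahead. With the lid shut it is 135 mm above the worktop, 112 mm in front of and 23.5 mm above the hinge line.
- lid_hinge (a point): Middle of the lid's hinge line (which runs along the steamer's y), 112 mm above the worktop, 100 mm behind the steamer's origin.
- catch (a joint): Sprung black hook with release pad, in front of the middle of the lid's front edge, rad: 0 = home (also while it holds the shut lid), up to 0.35 = pushed aside by the lid's steel striker bar or by pressing the 26 mm wide pad, which lets the lid spring up. Returns by itself. Pad top 116 mm above the worktop, 62 mm in front of the steamer's origin.
- mains (a joint): Mains rocker, rad: 0 = off (outer, left half raised), 0.30 = on (outer half down). Stays where it is left; needs about 2 N on the outer half.
- mains_on_half (a point): On top of the rocker's outer (left) half, 15 mm left of its pivot, moving with it. The rocker is 42 mm long (left to right) and 24 mm wide; its outer edge is 6 mm further left. It goes down about 4.5 mm.
- key_left (a joint): Left small round key (20 mm across), m pressed in: 0 = out, 0.004 = fully in, at 3.6 N. Sprung, comes back out. It moves square to the sloping panel.
- key_left_top (a point): Centre of the top of the left small key, moving with it; the key stands 10 mm proud of the panel. The right small key is 44 mm to its right.
- key_right (a joint): Right small round key, the same, not to be pressed.
- key_right_top (a point): Centre of the top of the right small key.
- key_start (a joint): Large round start key (32 mm across) at the right end of the panel, m pressed in: 0 = out, 0.004 = fully in, at 3.6 N. Sprung, comes back out.
- key_start_top (a point): Centre of the top of the start key, moving with it; 60 mm to the right of the right small key, 10 mm proud of the panel.
- salt: Salt shaker, 44 mm across, 90 mm high, loose, just to the right of the steamer; origin under its middle.
- spice: Glass spice jar with red cap, 45 mm across, 106 mm high, loose, right of the steamer, behind the salt; origin under its middle.
- garlic: Garlic bulb, 56 mm, loose, just to the left of the steamer; origin under its middle.
- mug: Green and white mug, 78 mm across, 101 mm high, loose, beside the microwave; origin under its middle.
- onion: Onion, 75 mm, loose, on the wooden board at the right (22 mm thick); origin under its middle.

How it is judged:
On the way, in this order (a step that is already met when the one before it is completed fails the run):
1. the lid is shut with the catch over it (value of joint lid below 0.03 rad and value of joint catch below 0.06 rad), for 0.2 s.
2. the mains rocker is on (value of joint mains above 0.24 rad), for 0.1 s.
3. the left small key has been pressed in (value of joint key_left above 0.003 m and value of joint mains above 0.24 rad), for 0.02 s.
4. the left small key is out again and the start key has been pressed in (value of joint key_start above 0.003 m and value of joint key_left below 0.001 m and value of joint lid below 0.03 rad and value of joint mains above 0.24 rad), for 0.02 s.
At the end, for the whole second after the job is handed in: The lid is shut (below 0.03 rad) and held by the catch, the mains rocker is on (above 0.24 rad), all keys are out again (within 1 mm), the steamer stands level within 25 mm of where it stood and the things round it within 30 mm of where they stood (all of step 1 and value of joint mains above 0.24 rad and value of joint each of key_left, key_start, key_right below 0.001 m and distance of steamer from where it was at the start of the episode below 0.025 m and angle between steamer's own z axis and vertical below 0.05 rad and distance of each of salt, spice, garlic, mug, onion from where it was at the start of the episode below 0.03 m); the robot touches nothing.
It fails at once if start key pressed with the lid not shut or the mains off (value of joint key_start above 0.002 m and (value of joint lid above 0.04 rad or value of joint mains below 0.2 rad)).
It fails at once if the right small key is pressed (value of joint key_right above 0.002 m).
It fails at once if the lid is lifted further open (value of joint lid above 0.85 rad).
It fails at once if the steamer is shoved, lifted or tipped (distance of steamer from where it was at the start of the episode above 0.025 m or angle between steamer's own z axis and vertical above 0.1 rad).
It fails at once if something standing about is lifted or knocked away (distance of any of salt, spice, garlic, mug, onion from where it was at the start of the episode above 0.03 m).
It also fails if it takes over 48 s, if anything falls off the work surface, if the arm or the gripper's body presses on something with over 40 N, if the wrist force passes 120 N, or if a joint passes its speed limit or range.

## Working session

There is one attempt and no reset: what is moved stays moved. The work goes in short steps, Python scripts to look and compute and a tool call to move; the robot and the scene stay as the last step left them, time stands still between calls to the robot, and variables do not carry over. Pictures are saved under pics/ and viewed, at most 10 in all, crops included, and the job is handed in when it is done.

Besides the shell and the picture viewer there is one more tool, called after "Emit:" as a command line: name --argument value ..., lists and objects as JSON in quotes. drive_tool: Moves the arm, as the interface text tells. Shifts and turns lie within -1 to 1; 1 stands for 250 mm of shift or 0.5 rad of turn. Its arguments: {"type":"object","properties":{"slide":{"type":"array","items":{"type":"array","items":{"type":"number"}}},"rotation":{"type":"array","items":{"type":"array","items":{"type":"number"}}},"gripper":{"type":"number"}},"required":["slide","rotation"]}

```bash
mkdir -p pics; cat > h.py <<'E'
import numpy as np, cv2
from scipy.spatial.transform import Rotation as R
from workcell import bot
def snap(n,name):
    c=bot.camera(n); np.savez(f'pics/{name}.npz',**c); cv2.imwrite(f'pics/{name}.png',c['image'][:,:,::-1]); return c
def pts(c):
    K=c['camera_matrix'];z=c['z_map'];v,u=np.mgrid[:z.shape[0],:z.shape[1]]
    p=np.stack([(u-K[0,2])/K[0,0]*z,-(v-K[1,2])/K[1,1]*z,-z],-1)
    return p@R.from_quat(c['orientation']).as_matrix().T+c['xyz']
E
python3 - <<'E'
from h import *
a=snap('scene','s0');b=snap('top','t0')
cv2.imwrite('pics/st0.png',cv2.resize(np.hstack([a['image'],b['image']])[:,:,::-1],(800,300)))
print(bot.get_obs()); print(a['xyz'],a['orientation'],b['xyz'],b['orientation'],b['camera_matrix'])
E
```

```text
{'clock': 0.1, 'joint_pos': array([1.17498779e+00, 2.41336819e-01, 3.87018166e-03, 1.33520773e+00,
       6.04967594e-06, 1.57076887e+00]), 'joint_vel': array([-3.67325873e-06,  1.00083000e-04,  2.11414623e-03,  7.02346495e-04,
       -5.65690222e-05,  1.70658259e-03]), 'tau': array([ 4.78263810e-04, -3.73137653e+01,  2.53010452e+01,  1.09112376e-02,
        5.92276683e-05,  3.83555673e-06]), 'eef_pos': array([0.19255827, 0.46082346, 0.23050668]), 'tool_rot': array([ 1.96601396e-01,  9.80483049e-01, -9.20095484e-04, -1.87604133e-04]), 'ft_force': array([-0.15859009,  0.33787297, -0.44192037]), 'ft_torque': array([ 0.04433112, -0.05604382, -0.02798366]), 'grasp_force': 0.0, 'grip_width': 0.0854571949129813}
[-0.01356405 -0.66514763  0.44787097] [ 0.5082563  -0.22546929 -0.32441419  0.76524151] [ 0.4348586  -0.1222393   1.39114624] [-0.02617028  0.0326898   0.70747738 -0.70549433] [[541.07116706   0.         280.6161684 ]
 [  0.         541.07116706 203.34798227]
 [  0.           0.           1.        ]]
```

View pics/t0.png

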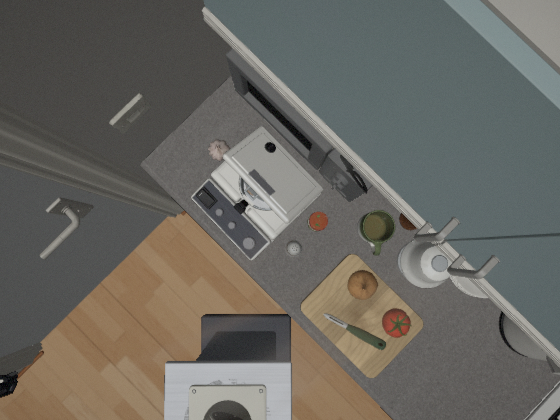

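View pics/s0.png

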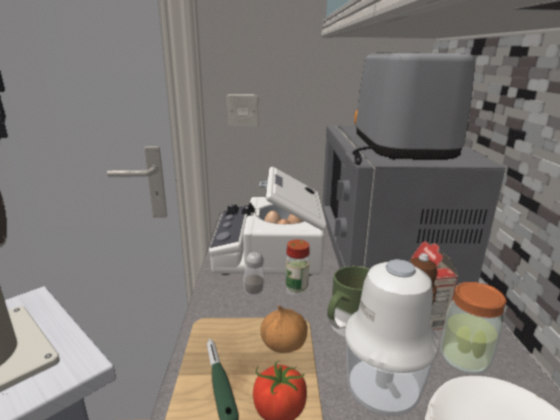

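The top view shows the steamer at about (255,190), turned roughly 45°. Its panel runs from the rocker at (207,195) to the start key at (249,243), and the lid edge is at about (255,185). The scene view shows the lid open.

```bash
python3 - <<'E'
from h import *
b=dict(np.load('pics/t0.npz'));P=pts(b)
cv2.imwrite('pics/t0c.png',cv2.resize(b['image'][120:265,180:330,::-1],None,fx=4,fy=4,interpolation=cv2.INTER_CUBIC))
np.set_printoptions(precision=3,suppress=True)
for n,(u,v) in dict(rock=(207,195),kl=(220,211),kr=(233,226),st=(249,243),strip=(260,182),table=(330,270)).items(): print(n,P[v,u])
E
```

```text
rock [0.564 0.043 0.092]
kl [0.525 0.012 0.087]
kr [ 0.489 -0.02   0.091]
st [ 0.448 -0.058  0.086]
strip [ 0.583 -0.088  0.19 ]
table [ 0.38  -0.261 -0.001]
```

View pics/t0c.png

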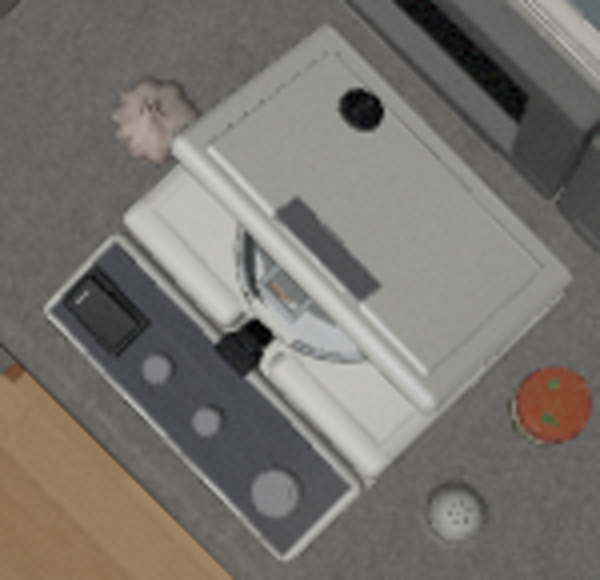

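```bash
cat >> h.py <<'E'
np.set_printoptions(precision=4,suppress=True)
def plan(pos,rot):
    o=bot.get_obs();T=R.from_quat(o['tool_rot'])
    print('slide',T.inv().apply(np.array(pos)-o['eef_pos'])/.25,'rot',(T.inv()*rot).as_rotvec()/.5)
E
python3 - <<'E'
from h import *
b=dict(np.load('pics/t0.npz'));P=pts(b)
def at(cx,cy):
    u=180+(cx-1.5)/4;v=120+(cy-1.5)/4;iu,iv=int(round(u)),int(round(v))
    z=np.median(b['z_map'][iv-1:iv+2,iu-1:iu+2]);K=b['camera_matrix']
    p=np.array([(u-K[0,2])/K[0,0]*z,-(v-K[1,2])/K[1,1]*z,-z]);return R.from_quat(b['orientation']).as_matrix()@p+b['xyz']
Q={n:at(*c) for n,c in dict(rock=(106,311),rockout=(84,291),kl=(157,369),kr=(207,421),st=(275,493),pad=(240,350),strip=(328,250)).items()}
for n in Q: print(n,Q[n])
ys=Q['kl']-Q['st'];print(np.linalg.norm(ys));ys[2]=0;ys/=np.linalg.norm(ys);xs=np.array([ys[1],-ys[0],0])
O=Q['pad']+xs*.062
for n in Q: d=Q[n]-O; print(n,d@xs,d@ys,d[2])
O2=Q['strip'];print('ys',ys,'yaw',np.arctan2(ys[1],ys[0]))
E
```

```text
rock [0.5584 0.0453 0.0896]
rockout [0.5707 0.0588 0.0883]
kl [0.5234 0.0146 0.0867]
kr [ 0.492  -0.0155  0.0848]
st [ 0.4486 -0.0567  0.0874]
pad [ 0.5324 -0.0375  0.118 ]
strip [ 0.5833 -0.0911  0.186 ]
0.10340125920511437
rock -0.10398941986673686 0.0758977838730258 -0.02845730574686889
rockout -0.10531379197828125 0.09413667173736694 -0.02972209625243738
kl -0.10590719013686886 0.029444215242346045 -0.031311770507983505
kr -0.10574769848182156 -0.014055429304672006 -0.033257353955591595
st -0.10590719013686888 -0.07395475341818236 -0.030623522629445343
pad -0.061999999999999986 2.0901827249201537e-17 0.0
strip 0.011930088785693346 -0.00016912500412958283 0.06794790973568277
ys [0.7239 0.6899 0.    ] yaw 0.7613044850338799
```

```bash
cat >> h.py <<'E'
ys=np.array([.7239,.6899,0]);xs=np.array([.6899,-.7239,0]);O=np.array([.5324,-.0375,0])+.062*xs
def W(x,y,z): return O+x*xs+y*ys+np.array([0,0,z])
def rot(t=0): # tilt about steamer y, tool z leaning to the back
    zt=np.sin(t)*xs-np.cos(t)*np.array([0,0,1.]);return R.from_matrix(np.array([np.cross(ys,zt),ys,zt]).T)
E
python3 - <<'E'
from h import *
plan(W(.020,0,.235),rot())
o=bot.get_obs();T=R.from_quat(o['tool_rot']);print(T.as_matrix(),W(.02,0,.235))
E
```

```text
slide [-2.3231 -1.447  -0.0153] rot [-0.0037  0.0008  0.8273]
[[-0.9227  0.3855 -0.0007]
 [ 0.3855  0.9227 -0.0017]
 [ 0.     -0.0019 -1.    ]] [ 0.589  -0.0969  0.235 ]
```

Emit:
drive_tool --slide '[[-0.1,-0.06,-0.1],[-0.2,-0.12,-0.2],[-0.35,-0.22,-0.2],[-0.5,-0.31,-0.2],[-0.65,-0.4,-0.2],[-0.8,-0.5,-0.2],[-0.92,-0.57,-0.2],[-1,-0.62,-0.2]]' --rotation '[[0,0,0.1],[0,0,0.2],[0,0,0.33],[0,0,0.46],[0,0,0.59],[0,0,0.7],[0,0,0.8],[0,0,0.83]]' --gripper 0

```text
clock: 1.1
eef_pos: [0.3642, 0.2204, 0.2809]
tool_rot: [0.395, 0.919, -0.0, -0.0]
ft_force: [-0.2, -0.1, 0.0]
grip_width: -0.0001
grasp_force: 0.0
```

```bash
python3 - <<'E'
from h import *
plan(W(.020,0,.235),rot())
E
```

```text
slide [-1.5399 -0.219   0.1839] rot [-0.0017 -0.0001 -0.0072]
```

Emit:
drive_tool --slide '[[-0.1,-0.02,0],[-0.25,-0.05,0],[-0.4,-0.08,0],[-0.55,-0.12,0],[-0.7,-0.15,0],[-0.85,-0.18,0],[-0.95,-0.2,0],[-1,-0.22,0]]' --rotation '[[0,0,0],[0,0,0],[0,0,0],[0,0,0],[0,0,0],[0,0,0],[0,0,0],[0,0,0]]'

```text
clock: 2.1
eef_pos: [0.4962, 0.0017, 0.2806]
tool_rot: [0.395, 0.919, -0.0, -0.001]
ft_force: [0.1, -0.7, 0.5]
grip_width: -0.0001
grasp_force: 0.0
```

Emit:
drive_tool --slide '[[-0.1,0,0],[-0.2,0,0],[-0.3,0,0],[-0.4,0,0.05],[-0.5,0,0.1],[-0.54,0,0.15],[-0.54,0,0.18],[-0.54,0,0.18]]' --rotation '[[0,0,0],[0,0,0],[0,0,0],[0,0,0],[0,0,0],[0,0,0],[0,0,0],[0,0,0]]'

```text
clock: 3.1
eef_pos: [0.588, -0.0942, 0.2357]
tool_rot: [0.394, 0.919, -0.0, -0.001]
ft_force: [-0.3, -0.2, 0.9]
grip_width: 0.0002
grasp_force: 0.0
```

```bash
python3 - <<'E'
from h import *
r=.1144
for th in (.52,.4,.3,.2,.1,.01,-.01):
    a=.207+th; print(th,'x,z',.1-r*np.cos(a),.112+r*np.sin(a)); plan(W(.105-r*np.cos(a),0,.112+r*np.sin(a)),rot())
snap('wrist','w1')
E
```

```text
0.52 x,z 0.014523562671812512 0.18803379946892326
slide [-0.0087 -0.0045  0.1905] rot [-0.002  -0.0037 -0.0013]
0.4 x,z 0.006036080895565815 0.17725443974577781
slide [ 0.0251 -0.0045  0.2336] rot [-0.002  -0.0037 -0.0013]
0.3 x,z -9.064565955049786e-06 0.16754770026421106
slide [ 0.0492 -0.0045  0.2725] rot [-0.002  -0.0037 -0.0013]
0.2 x,z -0.005054952512934405 0.15728594652323277
slide [ 0.0693 -0.0044  0.3136] rot [-0.002  -0.0037 -0.0013]
0.1 x,z -0.0090511661009548 0.146571710574138
slide [ 0.0852 -0.0044  0.3565] rot [-0.002  -0.0037 -0.0013]
0.01 x,z -0.011717062106087944 0.13663042903370726
slide [ 0.0958 -0.0044  0.3963] rot [-0.002  -0.0037 -0.0013]
-0.01 x,z -0.012187295179196117 0.13439131082308314
slide [ 0.0977 -0.0044  0.4052] rot [-0.002  -0.0037 -0.0013]
```

View pics/w1.png

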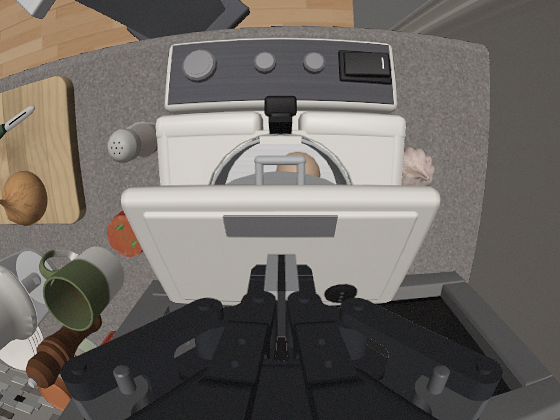

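The wrist view shows the fingers centred on the grey strip (280,226), with the catch at (280,105). Next I push the lid along its arc.

Emit:
drive_tool --slide '[[0,0,0.1],[0,0,0.17],[0.02,0,0.22],[0.045,0,0.265],[0.065,0,0.3],[0.08,0,0.335],[0.088,0,0.36],[0.095,0,0.38]]' --rotation '[[0,0,0],[0,0,0],[0,0,0],[0,0,0],[0,0,0],[0,0,0],[0,0,0],[0,0,0]]'

```text
clock: 4.15
eef_pos: [0.5728, -0.0775, 0.1414]
tool_rot: [0.394, 0.919, 0.0, 0.0]
ft_force: [-0.7, 0.5, 6.3]
grip_width: 0.0005
grasp_force: 2.8
```

Now the last 8 mm, slowly.

Emit:
drive_tool --slide '[[0,0,0.006],[0,0,0.012],[0,0,0.018],[0,0,0.024],[0,0,0.03],[0,0,0.034],[0,0,0.034],[0,0,0.034]]' --rotation '[[0,0,0],[0,0,0],[0,0,0],[0,0,0],[0,0,0],[0,0,0],[0,0,0],[0,0,0]]'

```text
clock: 5.15
eef_pos: [0.5726, -0.078, 0.1326]
tool_rot: [0.394, 0.919, -0.0, -0.0]
ft_force: [-0.7, 0.4, 1.4]
grip_width: -0.0001
grasp_force: 0.2
```

Emit:
drive_tool --slide '[[0,0,0.006],[0,0,0.006],[0,0,0],[0,0,-0.05],[0,0,-0.12],[0,0,-0.2],[0,0,-0.26],[0,0,-0.26]]' --rotation '[[0,0,0],[0,0,0],[0,0,0],[0,0,0],[0,0,0],[0,0,0],[0,0,0],[0,0,0]]'

```text
clock: 6.15
eef_pos: [0.5738, -0.078, 0.1996]
tool_rot: [0.394, 0.919, 0.0, 0.002]
ft_force: [0.8, 0.8, -0.3]
grip_width: -0.0002
grasp_force: 0.0
```

```bash
python3 - <<'E'
from h import *
c=snap('wrist','w2'); t=snap('top','t2')
cv2.imwrite('pics/t2c.png',cv2.resize(t['image'][120:265,180:330,::-1],None,fx=4,fy=4,interpolation=cv2.INTER_CUBIC))
T15=np.radians(15)
# rocker 17 mm left of pivot, approach tilted
n=np.array([*(-np.sin(T15)*xs[:2]),np.cos(T15)])
for h in (.06,): plan(W(-.1045,.0925,.090)+h*n,rot(T15))
print(bot.get_obs()['eef_pos'])
E
```

```text
slide [0.46   0.3644 0.1984] rot [-0.0008 -0.524  -0.0026]
[ 0.5725 -0.0778  0.1975]
```

View pics/w2.png

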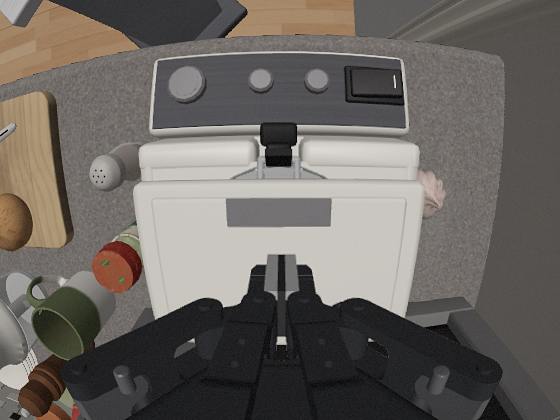

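```bash
python3 - <<'E'
from h import *
c=dict(np.load('pics/w2.npz'));K=c['camera_matrix']
def wp(u,v):
    d=np.array([u-K[0,2],v-K[1,2]]);r=np.hypot(*d);th=r/K[0,0];z=np.median(c['z_map'][v-1:v+2,u-1:u+2])
    p=np.array([d[0]/r*np.tan(th)*z,-d[1]/r*np.tan(th)*z,-z]);w=R.from_quat(c['orientation']).apply(p)+c['xyz'];e=w-O
    print((u,v),w,'steamer',e@xs,e@ys,e[2])
for q in [(280,213),(278,188),(280,135),(280,155),(317,80),(260,80),(186,84),(392,84),(365,83),(200,215)]: wp(*q)
E
```

```text
(280, 213) [ 0.5669 -0.0717  0.1368] steamer -0.013430453879679746 0.001356892148682292 0.13676431069187936
(278, 188) [ 0.5549 -0.0611  0.1323] steamer -0.0293784629491833 4.872065360600767e-05 0.13225975664895823
(280, 135) [ 0.5324 -0.0355  0.1169] steamer -0.06350479086426865 0.0013904825581548123 0.11687195322288249
(280, 155) [ 0.5408 -0.0442  0.1319] steamer -0.05134825991480086 0.0014049896536600477 0.13191649751521708
(317, 80) [0.5241 0.0145 0.0879] steamer -0.10534650172993013 0.029851453461874265 0.08787569719565025
(260, 80) [ 0.4925 -0.0159  0.0876] steamer -0.10513525276005112 -0.013996892573930777 0.08757401880735621
(186, 84) [ 0.4504 -0.0567  0.0881] steamer -0.1046780785202916 -0.07266366291568016 0.08814662168064552
(392, 84) [0.5672 0.0555 0.0913] steamer -0.10531556827729235 0.08942222352914912 0.09129168093556628
(365, 83) [0.5521 0.0405 0.0874] steamer -0.10482762620389316 0.06809586611429791 0.08742827240153467
(200, 215) [ 0.5286 -0.1103  0.1363] steamer -0.011916136953520281 -0.05299248611300906 0.13634813313351749
```

View pics/t2c.png

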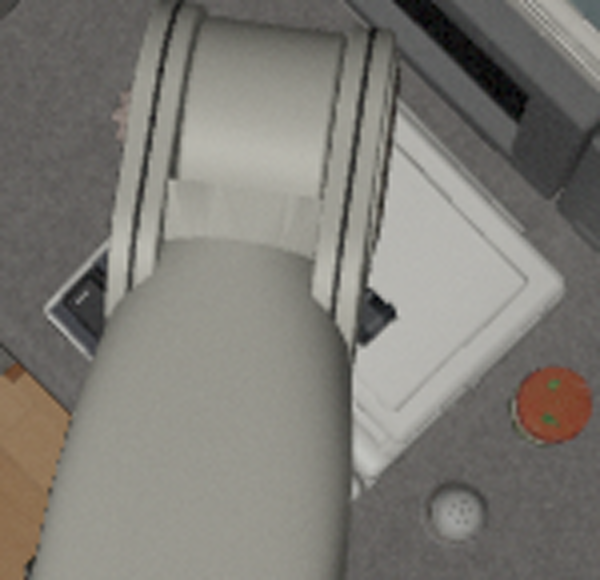

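The strip reads 136.7 mm high, so the lid is shut; the steamer hasn't moved. The outer half of the rocker, at (392,84), is still raised.

Emit:
drive_tool --slide '[[0.08,0.06,0],[0.18,0.14,0],[0.28,0.22,0.02],[0.36,0.3,0.06],[0.42,0.34,0.12],[0.46,0.36,0.17],[0.46,0.36,0.2],[0.46,0.36,0.2]]' --rotation '[[0,0,0],[0,-0.1,0],[0,-0.2,0],[0,-0.35,0],[0,-0.45,0],[0,-0.52,0],[0,-0.52,0],[0,-0.52,0]]'

```text
clock: 7.25
eef_pos: [0.5582, 0.067, 0.1468]
tool_rot: [0.391, 0.911, -0.052, 0.118]
ft_force: [0.3, -0.7, 0.6]
grip_width: 0.0004
grasp_force: 0.0
```

```bash
python3 - <<'E'
from h import *
T=np.radians(15)
plan(W(-.105,.0920,.0905),rot(T))
E
```

```text
slide [0.     0.0055 0.2329] rot [-0.0047 -0.0062 -0.0022]
```

Emit:
drive_tool --slide '[[0,0,0.1],[0,0.005,0.18],[0,0.005,0.22],[0,0.005,0.232],[0,0.005,0.239],[0,0.005,0.246],[0,0.005,0.25],[0,0.005,0.25]]' --rotation '[[0,0,0],[0,0,0],[0,0,0],[0,0,0],[0,0,0],[0,0,0],[0,0,0],[0,0,0]]'

```text
clock: 8.25
eef_pos: [0.5718, 0.0574, 0.0885]
tool_rot: [0.391, 0.911, -0.05, 0.12]
ft_force: [-0.2, 1.5, 3.4]
grip_width: 0.0001
grasp_force: 2.2
```

Emit:
drive_tool --slide '[[0,0,0.004],[0,0,0.008],[0,0,0.012],[0,0,0.016],[0,0,0.016],[0,0,0.016],[0,0,0.016],[0,0,0.016]]' --rotation '[[0,0,0],[0,0,0],[0,0,0],[0,0,0],[0,0,0],[0,0,0],[0,0,0],[0,0,0]]'

```text
clock: 9.25
eef_pos: [0.5728, 0.0577, 0.0871]
tool_rot: [0.391, 0.911, -0.049, 0.121]
ft_force: [-8.1, 5.3, 20.0]
grip_width: -0.0
grasp_force: 10.4
```

Emit:
drive_tool --slide '[[0,0,-0.02],[0,0,-0.06],[0,0,-0.1],[0,0,-0.16],[0,0,-0.2],[0,0,-0.2],[0,0,-0.2],[0,0,-0.2]]' --rotation '[[0,0,0],[0,0,0],[0,0,0],[0,0,0],[0,0,0],[0,0,0],[0,0,0],[0,0,0]]'

```text
clock: 10.25
eef_pos: [0.5621, 0.0652, 0.1313]
tool_rot: [0.391, 0.911, -0.051, 0.119]
ft_force: [-0.4, 0.3, 0.4]
grip_width: 0.0002
grasp_force: 0.0
```

```bash
python3 - <<'E'
from h import *
T=np.radians(15)
plan(W(-.1055,.0297,.0870),rot(T))
snap('wrist','w3')
E
```

```text
slide [ 0.0053 -0.2505  0.1821] rot [-0.0026 -0.0048 -0.0023]
```

View pics/w3.png

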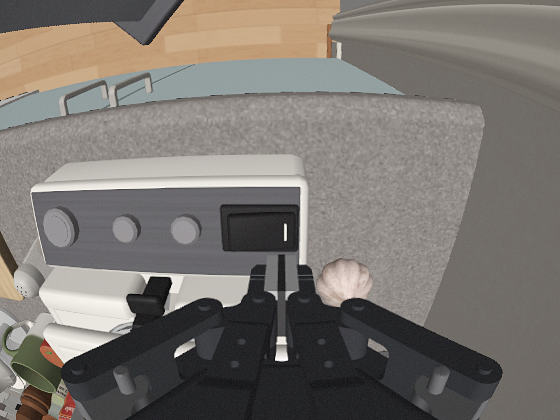

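Rocker at (260,231), small keys at (186,230) and (125,229); I check its tilt and the lid height by depth.

```bash
python3 - <<'E'
from h import *
c=dict(np.load('pics/w3.npz'));K=c['camera_matrix']
def wp(u,v):
    d=np.array([u-K[0,2],v-K[1,2]]);r=np.hypot(*d);th=r/K[0,0];z=np.median(c['z_map'][v-1:v+2,u-1:u+2])
    p=np.array([d[0]/r*np.tan(th)*z,-d[1]/r*np.tan(th)*z,-z]);w=R.from_quat(c['orientation']).apply(p)+c['xyz'];e=w-O
    print((u,v),'steamer',e@xs,e@ys,e[2])
for q in [(290,231),(278,231),(262,231),(245,231),(234,231),(186,230),(125,229),(60,228),(80,335),(145,298)]: wp(*q)
E
```

```text
(290, 231) steamer -0.10662404547245509 0.09780321507510771 0.08567717304545788
(278, 231) steamer -0.10733957498996659 0.09037628018129884 0.08669741791441199
(262, 231) steamer -0.10818505865639484 0.08059355136574468 0.08793272825487278
(245, 231) steamer -0.10916413112429531 0.07031531971419627 0.08939667464984341
(234, 231) steamer -0.1096846022340491 0.06367498233069192 0.0902030837463268
(186, 230) steamer -0.10779295237185774 0.032052824179503024 0.08690888769513963
(125, 229) steamer -0.10764969824313303 -0.012058425852513408 0.08667854246318069
(60, 228) steamer -0.10744394818353063 -0.06961851254961295 0.08713483480746353
(80, 335) steamer -0.03349490060677433 -0.06316277729996302 0.12610389937984479
(145, 298) steamer -0.07220544637272071 0.0033142110541776533 0.1146742436970517
```

Rocker is on: its outer side is now the lower one. Next the left key.

Emit:
drive_tool --slide '[[0,-0.08,0],[0,-0.16,0],[0.01,-0.22,0.04],[0.01,-0.245,0.1],[0.01,-0.245,0.15],[0.01,-0.245,0.175],[0.01,-0.245,0.188],[0.01,-0.245,0.198]]' --rotation '[[0,0,0],[0,0,0],[0,0,0],[0,0,0],[0,0,0],[0,0,0],[0,0,0],[0,0,0]]'

```text
clock: 11.3
eef_pos: [0.5251, 0.0158, 0.0834]
tool_rot: [0.391, 0.911, -0.051, 0.119]
ft_force: [-2.1, 0.4, 3.1]
grip_width: -0.0002
grasp_force: 1.6
```

Emit:
drive_tool --slide '[[0,0,0.004],[0,0,0.008],[0,0,0.012],[0,0,0.014],[0,0,0.014],[0,0,0.014],[0,0,0.014],[0,0,0.014]]' --rotation '[[0,0,0],[0,0,0],[0,0,0],[0,0,0],[0,0,0],[0,0,0],[0,0,0],[0,0,0]]'

```text
clock: 12.3
eef_pos: [0.5254, 0.0157, 0.0826]
tool_rot: [0.391, 0.911, -0.051, 0.12]
ft_force: [-12.2, 3.2, 19.9]
grip_width: 0.0002
grasp_force: 11.4
```

Emit:
drive_tool --slide '[[0,0,-0.02],[0,0,-0.08],[0,0,-0.15],[0,-0.08,-0.18],[0,-0.2,-0.18],[0,-0.32,-0.18],[0,-0.4,-0.18],[0,-0.415,-0.18]]' --rotation '[[0,0,0],[0,0,0],[0,0,0],[0,0,0],[0,0,0],[0,0,0],[0,0,0],[0,0,0]]'

```text
clock: 13.3
eef_pos: [0.4423, -0.0486, 0.1239]
tool_rot: [0.392, 0.911, -0.051, 0.119]
ft_force: [0.1, 0.4, -0.2]
grip_width: -0.0001
grasp_force: 0.0
```

```bash
python3 - <<'E'
from h import *
T=np.radians(15)
plan(W(-.1065,-.072,.0870),rot(T))
c=snap('wrist','w4');K=c['camera_matrix']
def wp(u,v):
    d=np.array([u-K[0,2],v-K[1,2]]);r=np.hypot(*d);th=r/K[0,0];z=np.median(c['z_map'][v-1:v+2,u-1:u+2])
    p=np.array([d[0]/r*np.tan(th)*z,-d[1]/r*np.tan(th)*z,-z]);w=R.from_quat(c['orientation']).apply(p)+c['xyz'];e=w-O
    print((u,v),'steamer',e@xs,e@ys,e[2])
for q in [(280,230),(346,230),(405,230)]: wp(*q)
E
```

```text
slide [0.0008 0.0035 0.1525] rot [ 0.     -0.0029 -0.0054]
(280, 230) steamer -0.11262856140340115 -0.07352200717511781 0.08551148957300239
(346, 230) steamer -0.10705434933317756 -0.03206550672913836 0.07791836849365816
(405, 230) steamer -0.10642157087143145 0.008084429589233118 0.07788270554906807
```

View pics/w4.png

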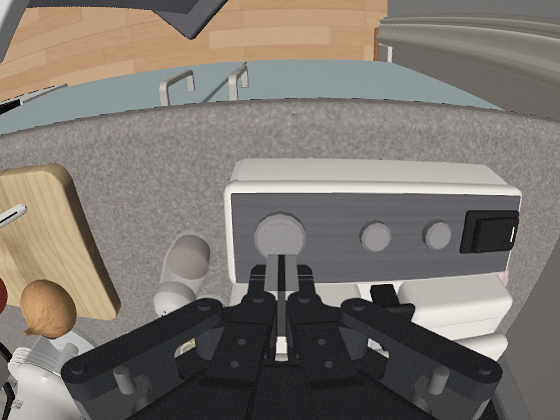

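The start key at (280,238) is right under the fingers, the keys are out, and the salt at (185,270) is clear.

Emit:
drive_tool --slide '[[0,0,0.07],[0,0,0.12],[0,0,0.145],[0,0,0.155],[0,0,0.163],[0,0,0.17],[0,0,0.177],[0,0,0.18]]' --rotation '[[0,0,0],[0,0,0],[0,0,0],[0,0,0],[0,0,0],[0,0,0],[0,0,0],[0,0,0]]'

```text
clock: 14.35
eef_pos: [0.4503, -0.0557, 0.0823]
tool_rot: [0.391, 0.911, -0.05, 0.119]
ft_force: [-15.5, 8.9, 31.0]
grip_width: -0.0002
grasp_force: 17.3
```

Fully in (31 N). Release and retreat.

Emit:
drive_tool --slide '[[0,0,-0.02],[0,0,-0.1],[0,0,-0.2],[0,0,-0.3],[0,0,-0.4],[0,0,-0.45],[0,0,-0.45],[0,0,-0.45]]' --rotation '[[0,0,0],[0,0,0],[0,0,0],[0,0,0],[0,0,0],[0,0,0],[0,0,0],[0,0,0]]'

```text
clock: 15.35
eef_pos: [0.4303, -0.0356, 0.1878]
tool_rot: [0.391, 0.911, -0.051, 0.119]
ft_force: [0.7, -0.6, 1.0]
grip_width: 0.0001
grasp_force: 0.0
```

```bash
python3 - <<'E'
from h import *
c=snap('wrist','w5')
E
```

```text
(no output)
```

View pics/w5.png

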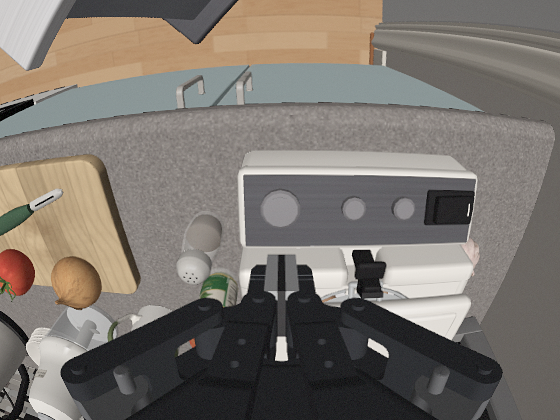

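The keys are out and the rocker is on. I check the lid edge at (440,318) by depth, since bowl shows behind the catch at (370,297).

```bash
python3 - <<'E'
from h import *
c=dict(np.load('pics/w5.npz'));K=c['camera_matrix']
def wp(u,v):
    d=np.array([u-K[0,2],v-K[1,2]]);r=np.hypot(*d);th=r/K[0,0];z=np.median(c['z_map'][v-1:v+2,u-1:u+2])
    p=np.array([d[0]/r*np.tan(th)*z,-d[1]/r*np.tan(th)*z,-z]);w=R.from_quat(c['orientation']).apply(p)+c['xyz'];e=w-O
    print((u,v),'steamer',e@xs,e@ys,e[2])
for q in [(440,312),(440,318),(440,325),(455,308),(430,335),(365,275),(365,258),(370,297),(340,265),(425,265)]: wp(*q)
E
```

```text
(440, 312) steamer -0.02671862239205858 0.07064398890599545 0.13314313067383873
(440, 318) steamer -0.02170098470721369 0.07132902704626316 0.13619892676958914
(440, 325) steamer -0.011112710802867722 0.07517188308334706 0.13636058258468808
(455, 308) steamer -0.028777163258547858 0.08655448427518181 0.13209640116604035
(430, 335) steamer -0.1625828782017051 -0.026993045560223732 0.252671843795024
(365, 275) steamer -0.0623917770916997 -0.004484468528975553 0.11671003561692017
(365, 258) steamer -0.060602833438149 0.0006779715820500927 0.09290732217655645
(370, 297) steamer -0.051544559728776695 -0.0013618829713623111 0.13148631068809635
(340, 265) steamer -0.05963389473746721 -0.022776555354249887 0.10036336719423106
(425, 265) steamer -0.05968320982233307 0.0551162061604311 0.10437028627632655
```

The lid surface is still level at 136 mm, so it's shut, and the steamer hasn't shifted. Handing in.

```bash
python3 -c "
from workcell import bot
print(bot.job_done())"
```

```text
the job is handed in; nothing more can be done
None
```

I shut the lid under its catch, switched the mains on, pressed and released the left key and then start, and handed the job in after about 15 s; the checks before hand-in looked right, but no verdict came back.

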